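Snap ring over the mixer spindle with spreading pliers

TASK

The spreading pliers stand in their holder with their tips inside the gap of a steel snap ring. Squeeze the handles fully so that the ring opens, lift pliers and ring together out of the holder, and slide the spread ring gently down over the mixer's upright spindle until it is level with the groove. Finish while still holding: keep squeezing, so that the ring hangs spread around the groove on the pliers alone, resting on nothing else, and leave the other things on the bench where they are.

Things in the scene. Friction and masses are not known exactly. Their poses are not given: they have to be found in the camera images.
- pliers: Parallel-action spreading pliers standing upright, tips down, about 0.2 kg. Origin: midway between the tips at the ring's mid-plane; z up, x from the tips towards the ring's centre, y is the line along which the handles close. A steel cross block 18 (x) x 90 (y) mm, z = 45 to 60 mm, rests in the holder. Squeezing moves both crossed-over tips straight apart along y.
- plier_grip (a point): Point midway between the two black upright handles, 100 mm above the pliers' origin, axes as the pliers'. Handles: 20 (x) x 8 (y) x 76 mm high (38 mm above and below this point), outer flat faces at y = +-32 mm relaxed (64 mm wide), +-19 mm at the stop (38 mm wide). Squeezing to the stop takes about 10 N; the stop stands a grip of 20 to 60 N.
- plier_tips (a point): Point midway between the tips (the pliers' origin). Each tip is a steel C-shaped pocket, open outwards, reaching 6 mm above and below the ring's mid-plane; it holds a lug of the ring from above, below and the sides with about 0.6 mm of play. While squeezed, the ring stays on the tips; when the handles are let go the ring comes loose.
- squeeze (a joint): Travel of each plier jaw in m: 0 handles relaxed, 0.0129 squeezed to the stop.
- ring: Steel snap ring 5 mm thick, about 30 g, level. Origin: centre of the relaxed ring at mid-thickness; z up, x points away from its gap (back of the ring at x = +24 mm, round lugs at x = -40 mm, y = +-10 mm). Inner diameter 36 mm relaxed, outer 48 mm. At the start its origin is 40 mm ahead (+x) of the pliers' origin, about 37 mm when fully spread.
- ring_eye (a point): The point in the ring where the spindle's axis should pass when the ring is fully spread: 4.2 mm from the ring's origin towards the gap, at mid-thickness. Axes as the ring's. Fully spread, the 38 mm spindle passes here with about 3 mm of clearance all round.
- ring_spread (a joint): Opening angle of each half of the ring about its back, rad: 0 relaxed, about 0.2 with the pliers squeezed to the stop; at least 0.15 is needed to count as spread.
- holder: Grey plastic stand, fixed, that holds the pliers' cross block on two prongs: base 170 x 110 x 12 mm, prongs' top at z = 90 mm, small lips up to 97 mm. Origin under the pliers at bench level. The pliers lift straight up out of it.
- mixer: Low round tube mixer, fixed: white housing 170 mm diameter, 55 mm high, aluminium rotor disc 140 mm diameter with its top at z = 78 mm, and from it an upright steel spindle 38 mm in diameter up to z = 123 mm. Origin at bench level on the spindle's axis.
- groove (a point): Centre of the spindle's groove, on its axis, at 100 mm above the bench: the groove is 13 mm wide (93.5 to 106.5 mm) and 31 mm in diameter.
- spindle_top (a point): Centre of the spindle's top face, 123 mm above the bench; its edge is chamfered (28 mm to 38 mm diameter over the top 6 mm).
- tube: Bystander: standing white tube with cap, 33 mm diameter, 97 mm high. Origin at the underside.
- rack: Bystander: green tube rack 70 x 160 x 45 mm, with tubes up to 80 mm high. Origin at the underside.
- tipbox: Bystander: clear tip box 80 x 120 x 50 mm. Origin at the underside.
- beaker: Bystander: small glass beaker 52 mm diameter, 60 mm high. Origin at the underside.
- bottle: Bystander: white jar 60 mm diameter, 100 mm high. Origin at the underside.
- timer: Bystander: flat grey timer 50 x 65 x 18 mm. Origin at the underside.
Not all that is in view belongs to the job. Leave any purple or turquoise look-alike of the mixer alone.

How it is judged:
By the outcome, as a careful person would: the job done as asked, in the order asked, and still so for the second after the job is handed in, while the arm keeps its last pose, push and grip.
It also fails if it takes over 50 s, if anything falls off the work surface, if the arm or the gripper's body presses on something with over 40 N, if the wrist force passes 120 N, or if a joint passes its speed limit or range.

ROBOT

A 6-joint arm with a two-finger parallel gripper is mounted at the origin on the work surface. World frame = base frame: x ahead of the robot, y to its left, z up, the work surface at z = 0. Lengths are in m, angles in rad, forces in N, time in s.
With the tool pointing down it reaches from about 0.375 to 0.9 m from the base axis. Payload 3.1 kg.
Tool frame: the origin (TCP) lies between the finger pads; the fingertips stand 17 mm ahead of it and the grasp point (between the pads) lies 2 mm behind it (robot.nose_length is the distance from the TCP to the fingertips, in m); z points along the fingers, y is the line along which they close (so a half turn about z gives the same grasp; the last joint's range is limited). The gripper opens to 87 mm and grips with 3 to 60 N. Pads are 19 mm wide; open, the fingers measure 117 mm over their backs; the gripper's body (75 mm by 190 mm) begins 51 mm behind the grasp point.
Start: joints at [-1.486, 0.527, 1.433, -0, 1.181, -0.178], TCP at [0.162, -0.604, 0.24] pointing down, gripper open.
Joint ranges: [-3.08, 3.08], [-0.75, 2.2], [0.22, 2.44], [-1.43, 4.57], [0, 2.65], [-2.85, 2.85]. Speed limits (rad/s): [2.79, 2.79, 3.14, 3.14, 3.14, 3.14].

INTERFACE

Orientations are given as a unit quaternion [x, y, z, w].
In Python, from rig import robot, cams gives the robot as it stands.
- The arm moves only by the shell command python3 -m pendant 'ROWS' [FORCE]. ROWS is JSON, a list of rows, each an object with "jaw": the opening, from 0 (shut) to 1 (fully open); "linear": the shift along the tool's x, y, z in cm, a list of three; "twist": the turn about the tool's z in degrees. A call has 1 to 12 rows; each row shifts and turns the commanded pose from where the row before left it, along the tool's axes as they then stand; what a row does not reach is not made up. A row lasts 1/12 s, in which the tool goes at most 41.7 mm and 7.16 degrees, less where a joint would pass 70% of its speed; a pose out of reach is approached as far as the arm can. A call is refused whole if a number of a shift passes 4.17 or a number of a turn 7.16, either way. A call with a gripper value outside its range is refused whole. The fingers move at their own pace and stop on an object; FORCE is the grip in N (left out, the last holds). Time passes only in rows, so rows that do not move let the fingers close. It gives the time, the measured TCP pose, the force, the opening and the grip force at its end, in the units of the state.
- robot.get_obs(): the state, without advancing time (a new reading comes with each control period).
- cams.camera(name): name is "side" or "top"; returns a dict with "color" (420x560x3 uint8, blue, green, red), "depth" (420x560 float32, m along the optical axis (not along the pixel's ray), 0 where there is no reading), "fov_y" (degrees; the focal length in pixels is half the picture's height over the tangent of half this angle, whatever the lens; pixels are square), "cx", "cy" (the principal point, pixels), "view" (4x4, takes a point from world to camera coordinates). Camera axes: x right, y down, z forward; pixel columns grow to the right and rows downward; lengths in m; the calibration is good to about 2 mm. A picture is of the moment at which its call begins.
- robot.hand_in(): hands the job in; it is judged then, once.
The state is a dict: "time": time; "q": joint angles; "joint_velocities": joint speeds; "joint_torque": joint torques, N m; "position": TCP position; "tool_rot": TCP orientation; "ft_force": force on the tool from outside, world axes, zero at the start; "moment": the same for the moment, N m; "grip_width": finger opening in m; "grip_force": force on a finger pad.
Only numpy, scipy, OpenCV 4.12 (cv2) and the standard library are available. Lean on these libraries where they do the work, as an engineer would, in place of code of your own. Each camera call takes 0.05 s, during which the arm holds its last target. There are 200 camera calls.

## Working session

There is one attempt and no reset: what is moved stays moved. The work goes in short steps, Python scripts to look and compute and a shell command to move; the robot and the scene stay as the last step left them, time stands still between calls to the robot, and variables do not carry over. Pictures are saved under pics/ and viewed, at most 10 in all, crops included, and the job is handed in when it is done.

```bash
mkdir -p pics; cat > h.py <<'E'
import numpy as np, cv2, pickle
from rig import robot, cams
def snap(n,tag):
    c=cams.camera(n); pickle.dump(c,open(f'{tag}.pkl','wb')); return c
def load(tag): return pickle.load(open(f'{tag}.pkl','rb'))
def f(c): return c['color'].shape[0]/2/np.tan(np.radians(c['fov_y'])/2)
def world(c,u,v,z=None,d=None):
    r=np.array([(u-c['cx'])/f(c),(v-c['cy'])/f(c),1.]); T=np.linalg.inv(c['view']); 
    w=T[:3,:3]@r; o=T[:3,3]
    s=(z-o[2])/w[2] if z is not None else (d if d else c['depth'][int(v),int(u)])
    return o+s*w
def cloud(c):
    h,w=c['depth'].shape; u,v=np.meshgrid(np.arange(w),np.arange(h)); d=c['depth']
    P=np.stack([(u-c['cx'])/f(c)*d,(v-c['cy'])/f(c)*d,d],-1); T=np.linalg.inv(c['view'])
    P=P@T[:3,:3].T+T[:3,3]; P[d==0]=np.nan; return P
def proj(c,p):
    q=c['view'][:3,:3]@np.array(p)+c['view'][:3,3]; return f(c)*q[:2]/q[2]+[c['cx'],c['cy']]
E
python3 - <<'E'
from h import *
a=snap('top','t0');b=snap('side','s0')
cv2.imwrite('pics/t0.png',cv2.resize(a['color'],(800,600)));cv2.imwrite('pics/s0.png',cv2.resize(b['color'],(800,600)))
for c in(a,b): print(c['fov_y'],c['cx'],c['cy'],np.linalg.inv(c['view']).round(3).tolist())
o=robot.get_obs();print(o)
E
```

```text
54.11179707517591 286.46217756191174 203.61334074034167 [[-0.021, -0.995, 0.098, 0.424], [-1.0, 0.019, -0.017, -0.083], [0.015, -0.098, -0.995, 1.316], [0.0, 0.0, 0.0, 1.0]]
43.04589888722218 274.8332589429845 203.17274830419402 [[-0.982, -0.14, 0.124, 0.357], [-0.186, 0.661, -0.727, 0.889], [0.02, -0.737, -0.676, 1.065], [0.0, 0.0, 0.0, 1.0]]
{'time': 0.1, 'q': array([-1.48649971e+00,  5.28371472e-01,  1.43376617e+00, -1.71937291e-05,
        1.18138637e+00, -1.78500260e-01]), 'joint_velocities': array([ 0.00027253, -0.00221719, -0.00282701, -0.00045943, -0.00169039,
        0.00035812]), 'joint_torque': array([-1.91007380e-04, -4.40983701e+01, -1.77150768e+01,  6.35634572e-02,
        5.34212391e-02, -3.97026463e-05]), 'position': array([ 0.16233481, -0.60290844,  0.23867305]), 'tool_rot': array([ 9.91378748e-01,  1.31023835e-01,  3.75271744e-05, -9.64982782e-04]), 'ft_force': array([-0.11675046,  0.4239911 ,  0.42583429]), 'moment': array([0.0760939 , 0.00665549, 0.01504631]), 'grip_force': 0.0, 'grip_width': 0.08698195389470914}
```

View pics/t0.png

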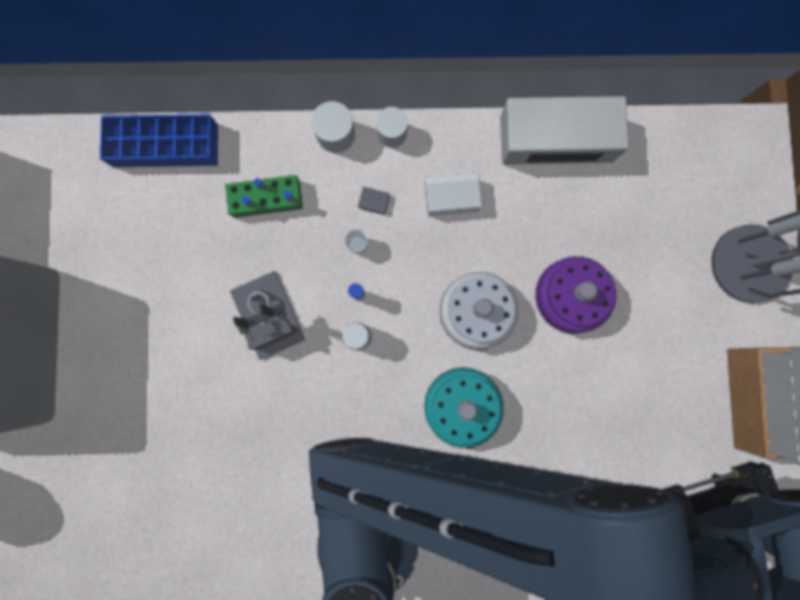

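View pics/s0.png

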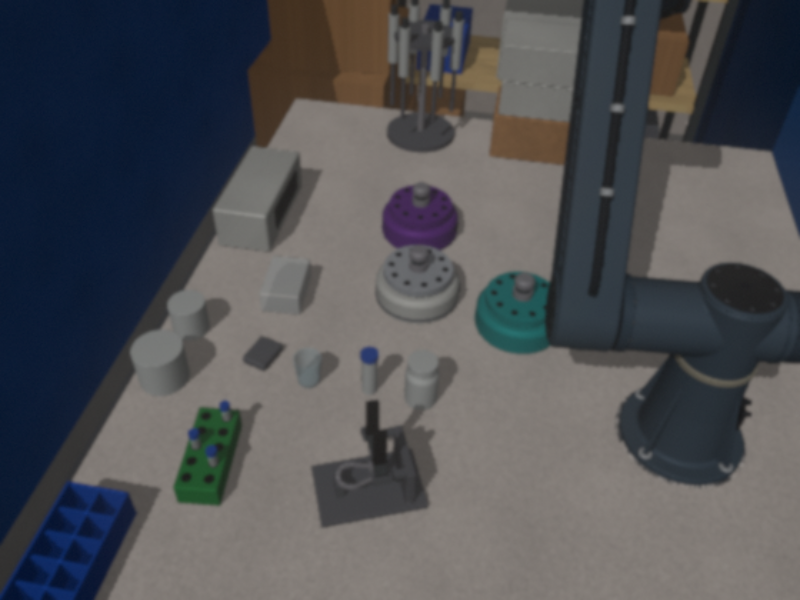

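Top view (800x600): pliers with ring in the holder at (263,318), ring towards the top (+x) at (260,300). Possible mixers: white (480,310), purple (577,292), teal (464,407). By the description it's the white one. Next, a close crop and the measurement.

```bash
python3 - <<'E'
from h import *
a=load('t0');b=load('s0')
A=cv2.resize(a['color'][180:260,150:230],(400,400),interpolation=2)
A2=cv2.resize(a['color'][180:260,300:380],(400,400),interpolation=2)
cv2.imwrite('pics/c1.png',np.hstack([A,A2]))
B=cv2.resize(b['color'][265:375,210:310],(545,600),interpolation=2)
cv2.imwrite('pics/c2.png',B)
def rect(P,m): 
    q=P[m]; r=cv2.minAreaRect(q[:,:2].astype(np.float32)*1000); return len(q),[np.round(x,1) for x in r],q.mean(0).round(4)
for n,c in(('top',a),('side',b)):
    P=cloud(c);print(n)
    for zl,zh in((.003,.02),(.08,.115),(.12,.15),(.15,.21),(.165,.21)):
        m=(np.abs(P[...,0]-.43)<.15)&(np.abs(P[...,1]-.17)<.1)&(P[...,2]>zl)&(P[...,2]<zh)
        if m.sum()>5: print('pl',zl,zh,*rect(P,m))
    # spindle
    for zl,zh in((.04,.062),(.07,.085),(.115,.13)):
        m=(np.abs(P[...,0]-.42)<.13)&(np.abs(P[...,1]+.21)<.1)&(P[...,2]>zl)&(P[...,2]<zh)
        if m.sum()>5: print('mx',zl,zh,*rect(P,m))
print(world(a,263*.7,318*.7),world(a,480*.7,310*.7),world(a,484*.7,308*.7))
E
```

```text
top
pl 0.003 0.02 1661 [array([430.6, 170.1]), array([299.8, 198.7]), np.float64(0.3)] [0.4649 0.1861 0.0091]
pl 0.08 0.115 441 [array([477.1, 199.2]), array([ 67.1, 100.8]), np.float64(25.9)] [0.4763 0.1962 0.0953]
pl 0.12 0.15 37 [array([495.9, 204.8]), array([19.3, 58.6]), np.float64(22.5)] [0.4944 0.205  0.136 ]
pl 0.15 0.21 77 [array([494.9, 207.6]), array([19.5, 64. ]), np.float64(23.9)] [0.4944 0.2066 0.1755]
pl 0.165 0.21 61 [array([494.9, 207.7]), array([19.2, 64. ]), np.float64(24.2)] [0.4947 0.2064 0.1797]
mx 0.04 0.062 782 [array([ 415. , -224.5]), array([165.6, 261.7]), np.float64(85.9)] [ 0.4034 -0.2137  0.0528]
mx 0.07 0.085 2097 [array([ 419.3, -232.9]), array([138. , 279.7]), np.float64(81.9)] [ 0.4235 -0.235   0.0785]
mx 0.115 0.13 237 [array([ 405.7, -236.5]), array([ 37.3, 239.6]), np.float64(79.2)] [ 0.4118 -0.2364  0.1222]
side
pl 0.003 0.02 1983 [array([430.4, 169.9]), array([299.9, 199.3]), np.float64(0.3)] [0.4925 0.2211 0.0103]
pl 0.08 0.115 663 [array([476.3, 205. ]), array([ 67. , 104.1]), np.float64(23.1)] [0.4703 0.216  0.0928]
pl 0.12 0.15 156 [array([492., 215.]), array([20., 62.]), np.float64(23.3)] [0.4924 0.2156 0.1347]
pl 0.15 0.21 231 [array([493., 213.]), array([19.7, 66.5]), np.float64(23.0)] [0.4919 0.2166 0.169 ]
pl 0.165 0.21 144 [array([493.3, 212.7]), array([18.8, 65.7]), np.float64(23.3)] [0.4921 0.2158 0.1761]
mx 0.04 0.062 908 [array([ 410.9, -212.9]), array([136.6, 268.3]), np.float64(79.5)] [ 0.4181 -0.181   0.0508]
mx 0.07 0.085 1589 [array([ 418.4, -230. ]), array([144.7, 280.5]), np.float64(81.4)] [ 0.4254 -0.2212  0.0768]
mx 0.115 0.13 172 [array([ 404.8, -230.4]), array([ 38.2, 235.8]), np.float64(80.0)] [ 0.4156 -0.2296  0.1204]
[0.4927138  0.19846842 0.10580757] [ 0.49906502 -0.24572196  0.12656941] [ 0.50309625 -0.25426298  0.12476259]
```

View pics/c1.png

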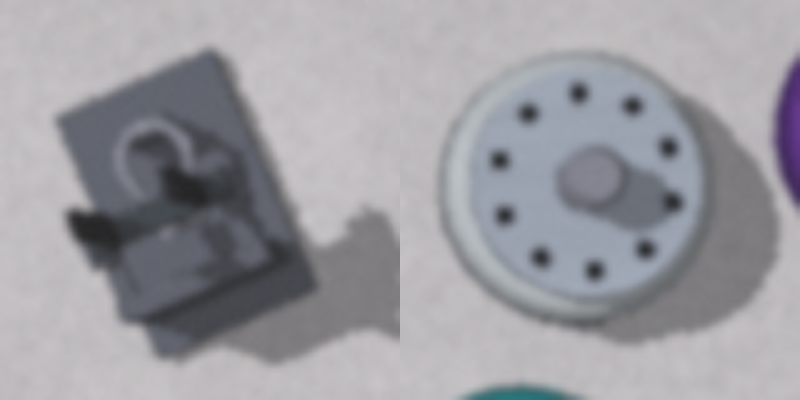

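View pics/c2.png

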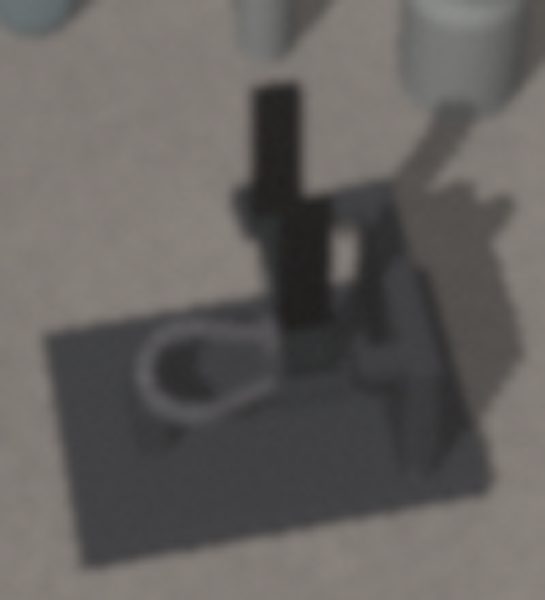

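White mixer with its spindle at crop (593,178), and the pliers at yaw ≈24° with the ring towards +x/+y. The choice is confirmed. Now refining the numbers and computing the first shift.

```bash
cat >> h.py <<'E'
def go(x,y,z):
    from scipy.spatial.transform import Rotation as R
    o=robot.get_obs(); r=R.from_quat(o['tool_rot']); M=r.as_matrix()
    print('t',o['time'],'yaw',np.degrees(np.arctan2(M[1,0],M[0,0])).round(2),'z',M[:,2].round(4),'pos',o['position'].round(4),'F',o['ft_force'].round(1),'w',round(o['grip_width'],4),round(o['grip_force'],1))
    print('shift cm',(100*M.T@(np.array([x,y,z])-o['position'])).round(2))
E
python3 - <<'E'
from h import *
for n in('t0','s0'):
    c=load(n);P=cloud(c)
    m=(np.hypot(P[...,0]-.503,P[...,1]+.252)<.04)&(P[...,2]>.112)&(P[...,2]<.13)
    q=P[m]; print(n,'spin',len(q),q.mean(0).round(4),np.percentile(q,[2,98],0).round(4).tolist(),cv2.minEnclosingCircle(q[:,:2].astype(np.float32)*1000))
    m=(np.hypot(P[...,0]-.494,P[...,1]-.21)<.06)&(P[...,2]>.177)
    q=P[m]; a=np.radians(24); R=np.array([[np.cos(a),np.sin(a)],[-np.sin(a),np.cos(a)]])
    l=(q[:,:2]-[.494,.21])@R.T
    print('handles',len(q),np.percentile(l*1000,[3,25,50,75,97],0).round(1).T.tolist(), q[:,2].max())
    # dark-pixel lookup at handle heights
    for nm,(u,v) in dict(ring=(150+155/5,180+158/5)).items():
        if n=='t0': print(nm,world(c,u,v,.045), 'spin px',world(c,300+193/5,180+178/5,.123))
go(.494,-.60,.24)
E
```

```text
t0 spin 134 [ 0.5053 -0.2542  0.1217] [[0.488, -0.2718, 0.1138], [0.5229, -0.2382, 0.1277]] ((505.59197998046875, -254.94961547851562), 19.059343338012695)
handles 46 [[-9.0, -5.1, -0.6, 4.9, 8.7], [-33.9, -30.6, -26.5, 25.1, 28.6]] 0.18713041706560296
ring [0.53035282 0.22225088 0.045     ] spin px [ 0.50322453 -0.25393314  0.123     ]
s0 spin 109 [ 0.5024 -0.2456  0.1197] [[0.4864, -0.2632, 0.1124], [0.5193, -0.2313, 0.1251]] ((502.2901306152344, -247.490234375), 19.329341888427734)
handles 75 [[-8.4, -4.2, 0.3, 5.0, 9.5], [-28.7, -24.1, 26.2, 31.5, 34.5]] 0.18428372442253704
t 0.1 yaw 15.06 z [-2.0e-04  1.9e-03 -1.0e+00] pos [ 0.1623 -0.6029  0.2387] F [-0.1  0.4  0.4] w 0.087 0.0
shift cm [32.1   8.34 -0.14]
```

```bash
python3 -m pendant '[{"jaw":1,"linear":[4,1.04,0],"twist":0},{"jaw":1,"linear":[4,1.04,0],"twist":0},{"jaw":1,"linear":[4,1.04,0],"twist":0},{"jaw":1,"linear":[4,1.04,0],"twist":0},{"jaw":1,"linear":[4,1.04,0],"twist":0},{"jaw":1,"linear":[4,1.04,0],"twist":0},{"jaw":1,"linear":[4,1.04,0],"twist":0},{"jaw":1,"linear":[4,1.04,0],"twist":0},{"jaw":1,"linear":[0,0,0],"twist":-4.5},{"jaw":1,"linear":[0,0,0],"twist":-4.5}]' 30; python3 -c "
from h import *
go(.494,.21,.24)"
```

```text
time: 0.93
position: [0.4962, -0.599, 0.2377]
tool_rot: [0.977, 0.212, -0.0, -0.001]
ft_force: [-0.3, 0.6, -0.3]
grip_width: 0.087
grip_force: 0.0
t 0.9333 yaw 24.52 z [-7.0e-04  1.5e-03 -1.0e+00] pos [ 0.4962 -0.599   0.2377] F [-0.3  0.6 -0.3] w 0.087 0.0
shift cm [ 33.38 -73.69  -0.1 ]
```

```bash
python3 -m pendant '[{"jaw":1,"linear":[1.67,-3.69,0],"twist":0},{"jaw":1,"linear":[1.67,-3.69,0],"twist":0},{"jaw":1,"linear":[1.67,-3.69,0],"twist":0},{"jaw":1,"linear":[1.67,-3.69,0],"twist":0},{"jaw":1,"linear":[1.67,-3.69,0],"twist":0},{"jaw":1,"linear":[1.67,-3.69,0],"twist":0},{"jaw":1,"linear":[1.67,-3.69,0],"twist":0},{"jaw":1,"linear":[1.67,-3.69,0],"twist":0},{"jaw":1,"linear":[1.67,-3.69,0],"twist":0},{"jaw":1,"linear":[1.67,-3.69,0],"twist":0}]' && python3 -m pendant '[{"jaw":1,"linear":[1.67,-3.69,0],"twist":0},{"jaw":1,"linear":[1.67,-3.69,0],"twist":0},{"jaw":1,"linear":[1.67,-3.69,0],"twist":0},{"jaw":1,"linear":[1.67,-3.69,0],"twist":0},{"jaw":1,"linear":[1.67,-3.69,0],"twist":0},{"jaw":1,"linear":[1.67,-3.69,0],"twist":0},{"jaw":1,"linear":[1.67,-3.69,0],"twist":0},{"jaw":1,"linear":[1.67,-3.69,0],"twist":0},{"jaw":1,"linear":[0,0,0],"twist":0},{"jaw":1,"linear":[0,0,0],"twist":0}]'; python3 -c "
from h import *
go(.494,.21,.24)"
```

```text
time: 1.77
position: [0.4944, -0.1937, 0.2392]
tool_rot: [0.978, 0.208, -0.0, -0.0]
ft_force: [0.9, -0.0, 0.2]
grip_width: 0.0872
grip_force: 0.0
time: 2.6
position: [0.496, 0.1304, 0.2392]
tool_rot: [0.978, 0.211, -0.0, 0.0]
ft_force: [-0.3, -1.3, -0.1]
grip_width: 0.0873
grip_force: 0.0
t 2.6 yaw 24.35 z [-8.e-04 -3.e-04 -1.e+00] pos [0.496  0.1304 0.2392] F [-0.3 -1.3 -0.1] w 0.0873 0.0
shift cm [ 3.1  -7.33 -0.08]
```

Two more rows, then look before descending.

```bash
python3 -m pendant '[{"jaw":1,"linear":[1.55,-3.67,0],"twist":0},{"jaw":1,"linear":[1.55,-3.67,0],"twist":0},{"jaw":1,"linear":[0,0,0],"twist":0},{"jaw":1,"linear":[0,0,0],"twist":0}]'; python3 - <<'E'
from h import *
go(.494,.21,.24)
b=snap('side','s1'); u,v=proj(b,[.494,.21,.17]).astype(int); print(u,v)
cv2.imwrite('pics/s1.png',cv2.resize(b['color'][v-70:v+80,u-75:u+75],(600,600),interpolation=2))
E
```

```text
time: 2.93
position: [0.4951, 0.208, 0.2392]
tool_rot: [0.978, 0.209, -0.0, 0.0]
ft_force: [0.3, -0.9, -0.1]
grip_width: 0.0868
grip_force: 0.0
t 2.9333 yaw 24.16 z [-5.e-04 -8.e-04 -1.e+00] pos [0.4951 0.208  0.2392] F [ 0.3 -0.9 -0.1] w 0.0868 0.0
shift cm [-0.02 -0.22 -0.08]
262 294
```

View pics/s1.png

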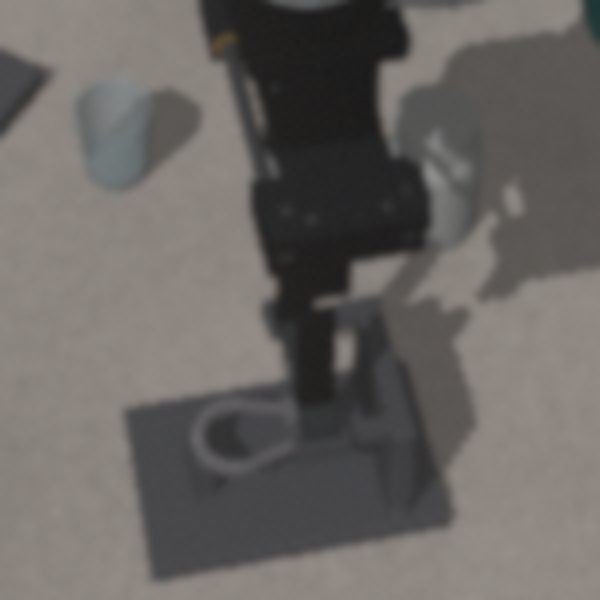

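The gripper's near finger (crop 318,280) is right above the near handle (crop 318,370), so descend.

```bash
python3 -m pendant '[{"jaw":1,"linear":[0,-0.2,0],"twist":0},{"jaw":1,"linear":[0,0,1.6],"twist":0},{"jaw":1,"linear":[0,0,1.6],"twist":0},{"jaw":1,"linear":[0,0,1.6],"twist":0},{"jaw":1,"linear":[0,0,1.6],"twist":0},{"jaw":1,"linear":[0,0,0],"twist":0}]' && python3 -m pendant '[{"jaw":1,"linear":[0,0,1.6],"twist":0},{"jaw":1,"linear":[0,0,1.6],"twist":0},{"jaw":1,"linear":[0,0,0],"twist":0},{"jaw":1,"linear":[0,0,0],"twist":0}]';python3 - <<'E'
from h import *
go(.494,.21,.143)
E
```

```text
time: 3.48
position: [0.4925, 0.2075, 0.1729]
tool_rot: [0.978, 0.207, -0.003, 0.0]
ft_force: [-1.5, 0.2, -1.0]
grip_width: 0.0872
grip_force: 0.0
time: 3.82
position: [0.4944, 0.2088, 0.1437]
tool_rot: [0.978, 0.208, -0.001, 0.0]
ft_force: [-0.1, -0.3, 0.8]
grip_width: 0.0867
grip_force: 0.0
t 3.8167 yaw 23.96 z [-1.1e-03 -3.0e-04 -1.0e+00] pos [0.4944 0.2088 0.1437] F [-0.1 -0.3  0.8] w 0.0867 0.0
shift cm [ 0.02 -0.13  0.07]
```

```bash
for j in 1; do python3 -m pendant '[{"jaw":0.78,"linear":[0,0,0],"twist":0},{"jaw":0.78,"linear":[0,0,0],"twist":0},{"jaw":0.78,"linear":[0,0,0],"twist":0},{"jaw":0.78,"linear":[0,0,0],"twist":0}]' 30;  python3 -m pendant '[{"jaw":0.72,"linear":[0,0,0],"twist":0},{"jaw":0.72,"linear":[0,0,0],"twist":0},{"jaw":0.72,"linear":[0,0,0],"twist":0}]'; done
```

```text
time: 4.15
position: [0.4948, 0.2099, 0.1444]
tool_rot: [0.978, 0.208, 0.001, 0.0]
ft_force: [-0.1, 0.3, -0.5]
grip_width: 0.0708
grip_force: 0.0
time: 4.4
position: [0.4943, 0.2101, 0.1438]
tool_rot: [0.978, 0.208, 0.0, -0.0]
ft_force: [-0.7, 1.5, 2.9]
grip_width: 0.0632
grip_force: 1.2
```

```bash
python3 -m pendant '[{"jaw":0.6,"linear":[0,0,0],"twist":0},{"jaw":0.6,"linear":[0,0,0],"twist":0},{"jaw":0.5,"linear":[0,0,0],"twist":0},{"jaw":0.5,"linear":[0,0,0],"twist":0},{"jaw":0.4,"linear":[0,0,0],"twist":0},{"jaw":0.4,"linear":[0,0,0],"twist":0},{"jaw":0.3,"linear":[0,0,0],"twist":0},{"jaw":0.3,"linear":[0,0,0],"twist":0},{"jaw":0.3,"linear":[0,0,0],"twist":0},{"jaw":0.3,"linear":[0,0,0],"twist":0}]' 35;  python3 -m pendant '[{"jaw":0.3,"linear":[0,0,0],"twist":0},{"jaw":0.3,"linear":[0,0,0],"twist":0},{"jaw":0.3,"linear":[0,0,0],"twist":0}]'; python3 - <<'E'
from h import *
go(.494,.21,.26)
b=snap('side','s2'); u,v=proj(b,[.51,.21,.1]).astype(int)
cv2.imwrite('pics/s2.png',cv2.resize(b['color'][v-50:v+50,u-50:u+50],(600,600),interpolation=2))
E
```

```text
time: 5.23
position: [0.4943, 0.2101, 0.1439]
tool_rot: [0.978, 0.208, 0.0, -0.0]
ft_force: [-1.3, 1.6, 4.9]
grip_width: 0.0359
grip_force: 35.0
time: 5.48
position: [0.4943, 0.21, 0.1439]
tool_rot: [0.978, 0.208, 0.0, -0.0]
ft_force: [-1.5, 2.3, 6.2]
grip_width: 0.0362
grip_force: 35.0
t 5.4833 yaw 24.01 z [ 1.e-04  6.e-04 -1.e+00] pos [0.4943 0.21   0.1439] F [-1.5  2.3  6.2] w 0.0362 35.0
shift cm [-2.000e-02 -1.000e-02 -1.161e+01]
```

View pics/s2.png

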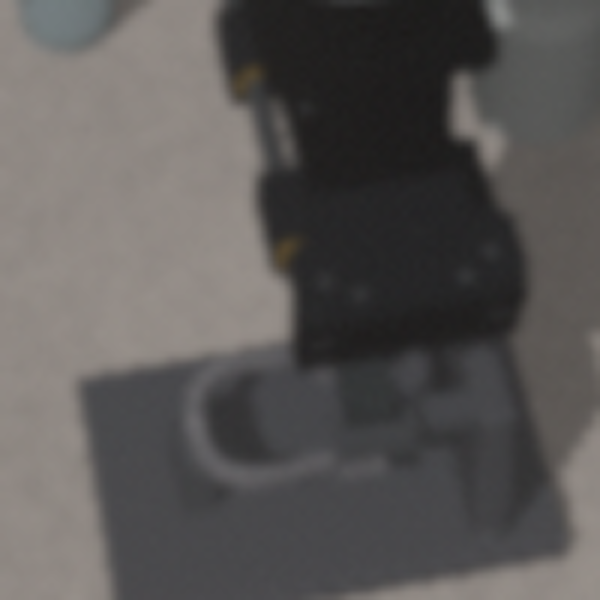

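The ring is spread in the tips (crop 190–340, 350–480), and the width is at the stop. Lift 12.5 cm.

```bash
python3 -m pendant '[{"jaw":0.3,"linear":[0,0,-0.4],"twist":0},{"jaw":0.3,"linear":[0,0,-0.6],"twist":0},{"jaw":0.3,"linear":[0,0,-1],"twist":0},{"jaw":0.3,"linear":[0,0,-1.5],"twist":0},{"jaw":0.3,"linear":[0,0,-1.5],"twist":0},{"jaw":0.3,"linear":[0,0,-1.5],"twist":0},{"jaw":0.3,"linear":[0,0,-1.5],"twist":0},{"jaw":0.3,"linear":[0,0,-1.5],"twist":0},{"jaw":0.3,"linear":[0,0,-1.5],"twist":0},{"jaw":0.3,"linear":[0,0,-1],"twist":0},{"jaw":0.3,"linear":[0,0,-0.5],"twist":0},{"jaw":0.3,"linear":[0,0,0],"twist":0}]'; python3 - <<'E'
from h import *
a=np.radians(24)
# target: eye offset .0328 ahead, relative to gripped handles; spindle (.504,-.251)
go(.504-.0328*np.cos(a),-.251-.0328*np.sin(a),.268)
b=snap('side','s3'); u,v=proj(b,[.51,.21,.17]).astype(int); print(u,v)
cv2.imwrite('pics/s3.png',cv2.resize(b['color'][v-40:v+40,u-50:u+50],(750,600),interpolation=2))
E
```

```text
time: 6.53
position: [0.4949, 0.2098, 0.2698]
tool_rot: [0.978, 0.208, 0.001, 0.0]
ft_force: [-0.1, -0.0, -2.1]
grip_width: 0.0357
grip_force: 35.0
t 6.5333 yaw 24.06 z [ 2.5e-03  3.0e-04 -1.0e+00] pos [0.4949 0.2098 0.2698] F [-0.1 -0.  -2.1] w 0.0357 35.0
shift cm [-21.23  42.45   0.16]
255 293
```

View pics/s3.png

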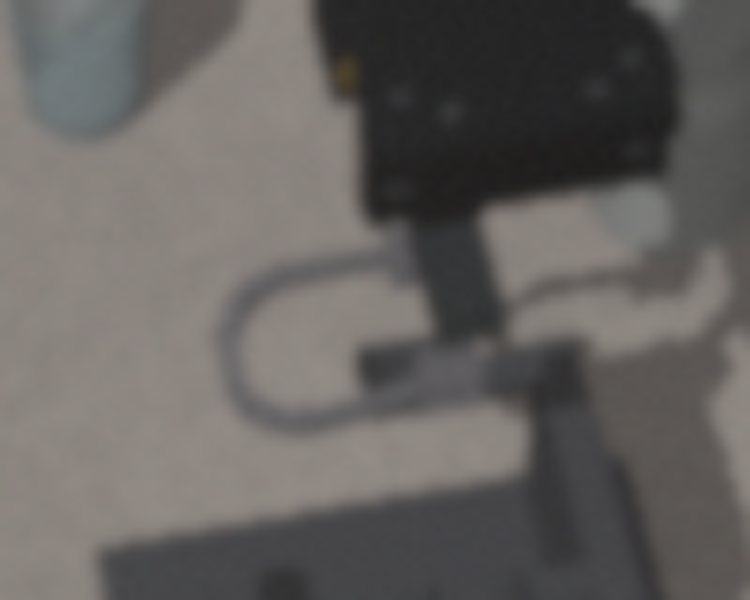

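Ring spread and hanging on the tips (back of ring at crop 225,345; tips at 410,255 and 450,380). Carry it over the bystanders to above the spindle.

```bash
python3 -m pendant '[{"jaw":0.3,"linear":[-0.5,1,0],"twist":0},{"jaw":0.3,"linear":[-1,2,0],"twist":0},{"jaw":0.3,"linear":[-1,2,0],"twist":0},{"jaw":0.3,"linear":[-1,2,0],"twist":0},{"jaw":0.3,"linear":[-1,2,0],"twist":0},{"jaw":0.3,"linear":[-1,2,0],"twist":0},{"jaw":0.3,"linear":[-1,2,0],"twist":0},{"jaw":0.3,"linear":[-1,2,0],"twist":0},{"jaw":0.3,"linear":[-1,2,0],"twist":0},{"jaw":0.3,"linear":[-1,2,0],"twist":0},{"jaw":0.3,"linear":[-1,2,0],"twist":0},{"jaw":0.3,"linear":[-1,2,0],"twist":0}]' && python3 -m pendant '[{"jaw":0.3,"linear":[-1,2,0],"twist":0},{"jaw":0.3,"linear":[-1,2,0],"twist":0},{"jaw":0.3,"linear":[-1,2,0],"twist":0},{"jaw":0.3,"linear":[-1,2,0],"twist":0},{"jaw":0.3,"linear":[-1,2,0],"twist":0},{"jaw":0.3,"linear":[-1,2,0],"twist":0},{"jaw":0.3,"linear":[-1,2,0],"twist":0},{"jaw":0.3,"linear":[-1,2,0],"twist":0},{"jaw":0.3,"linear":[-1,2,0],"twist":0},{"jaw":0.3,"linear":[-0.5,1,0],"twist":0},{"jaw":0.3,"linear":[0,0,0],"twist":0},{"jaw":0.3,"linear":[0,0,0],"twist":0}]'; python3 - <<'E'
from h import *
a=np.radians(24)
go(.504-.0328*np.cos(a),-.251-.0328*np.sin(a),.268)
E
```

```text
time: 7.58
position: [0.4818, -0.0486, 0.2675]
tool_rot: [0.978, 0.208, -0.001, -0.0]
ft_force: [0.8, -0.2, -2.7]
grip_width: 0.036
grip_force: 35.0
time: 8.58
position: [0.4729, -0.259, 0.2677]
tool_rot: [0.978, 0.208, -0.001, -0.001]
ft_force: [-0.2, 0.6, -2.7]
grip_width: 0.0358
grip_force: 35.0
t 8.5833 yaw 23.97 z [-0.0018  0.0023 -1.    ] pos [ 0.4729 -0.259   0.2677] F [-0.2  0.6 -2.7] w 0.0358 35.0
shift cm [-0.11  0.53 -0.04]
```

```bash
python3 -m pendant '[{"jaw":0.3,"linear":[-0.1,0.5,0],"twist":0},{"jaw":0.3,"linear":[0,0,0],"twist":0},{"jaw":0.3,"linear":[0,0,0],"twist":0}]'; python3 - <<'E'
from h import *
a=np.radians(24)
go(.504-.0328*np.cos(a),-.251-.0328*np.sin(a),.268)
im=[]
for n in('top','side'):
    c=snap(n,n[0]+'4'); u,v=proj(c,[.504,-.251,.15]).astype(int); h=40; print(n,u,v)
    im.append(cv2.resize(c['color'][v-h:v+h,u-h:u+h],(400,400),interpolation=2))
    P=cloud(c); m=(np.hypot(P[...,0]-.504,P[...,1]+.251)<.05)&(P[...,2]>.155)&(P[...,2]<.185)
    q=P[m]; R=np.array([[np.cos(a),np.sin(a)],[-np.sin(a),np.cos(a)]]); l=(q[:,:2]-[.504,-.251])@R.T*1000
    print(len(q)); 
    k=l[:,0]>8
    l=l[k];print('ring pts',len(l),'back x',np.sort(l[:,0])[-8:].round(1),'y',np.percentile(l[:,1],[1,5,95,99]).round(1),'z',np.median(q[k,2]))
    m=(np.hypot(P[...,0]-.504,P[...,1]+.251)<.03)&(P[...,2]>.112)&(P[...,2]<.13)
    q=P[m]; l=(q[:,:2]-[.504,-.251])@R.T*1000; print('spin',len(l),np.percentile(l,[1,99],0).round(1).T.tolist())
cv2.imwrite('pics/c4.png',np.hstack(im))
E
```

```text
time: 8.83
position: [0.475, -0.2634, 0.2685]
tool_rot: [0.978, 0.209, -0.0, -0.0]
ft_force: [-0.9, -0.0, -1.4]
grip_width: 0.0362
grip_force: 35.0
t 8.8333 yaw 24.12 z [-1.e-04  4.e-04 -1.e+00] pos [ 0.475  -0.2634  0.2685] F [-0.9 -0.  -1.4] w 0.0362 35.0
shift cm [-0.13  0.04  0.05]
top 338 214
45
ring pts 45 back x [27.7 27.8 28.1 28.2 28.3 29.1 29.2 29.3] y [-20.3 -19.4  23.8  25.1] z 0.16734908927140868
spin 27 [[9.3, 18.4], [-17.4, 9.2]]
side 292 166
205
ring pts 57 back x [27.3 27.4 27.4 28.  28.4 28.9 29.  29.2] y [-23.2 -21.8  30.6  31.7] z 0.1647616556933551
spin 110 [[-18.9, 17.1], [-12.3, 20.1]]
```

View pics/c4.png

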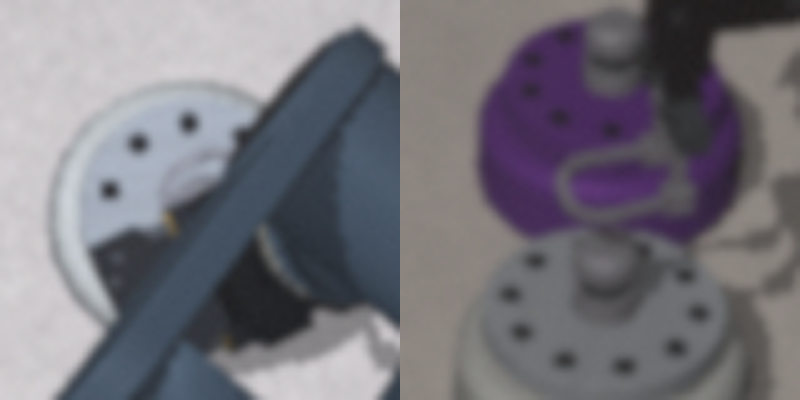

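Side view (right half): ring at (615,180), above the white mixer's spindle top (610,250). It reads about 1 mm too far in x. Correct that, lower to just above the spindle and compare again.

```bash
python3 -m pendant '[{"jaw":0.3,"linear":[-0.1,0,0.5],"twist":0},{"jaw":0.3,"linear":[0,0,1],"twist":0},{"jaw":0.3,"linear":[0,0,1],"twist":0},{"jaw":0.3,"linear":[0,0,0.8],"twist":0},{"jaw":0.3,"linear":[0,0,0],"twist":0},{"jaw":0.3,"linear":[0,0,0],"twist":0}]'; python3 - <<'E'
from h import *
a=np.radians(24);R=np.array([[np.cos(a),np.sin(a)],[-np.sin(a),np.cos(a)]])
ps=[]
for i in range(6):
    c=snap('side','s5'); ps.append(robot.get_obs()['position'])
    P=cloud(c) if i==0 else P+cloud(c)
P/=6; print('tcp mean',np.mean(ps,0).round(4))
go(.504-.0328*np.cos(a),-.251-.0328*np.sin(a),.233)
L=np.dstack([(P[...,:2]-[.504,-.251])@R.T*1000,P[...,2]*1000])
m=(np.hypot(L[...,0],L[...,1])<50)&(L[...,2]>129)&(L[...,2]<142)
l=L[m];l=l[l[:,0]>0]; k=l[:,0]>12
print('ring',len(l),'backx',np.sort(l[:,0])[-10:].round(1),'y',np.percentile(l[:,1],[0,3,97,100]).round(1),'z',np.median(l[:,2]).round(1))
m=(np.hypot(L[...,0],L[...,1])<26)&(L[...,2]>116)&(L[...,2]<127);l=L[m];print('spin',len(l),np.percentile(l,[1,50,99],0).round(1).T.tolist())
# overlay: spindle top edge circle at z .117 and ring inner/outer at current
im=c['color'].copy(); u,v=proj(c,[.504,-.247,.125]).astype(int); h=30
I=cv2.resize(im[v-h:v+h,u-h:u+h],(600,600),interpolation=2)
cv2.imwrite('pics/s5.png',I)
E
```

```text
time: 9.43
position: [0.4735, -0.2643, 0.2344]
tool_rot: [0.978, 0.208, -0.001, -0.001]
ft_force: [0.0, 0.5, -1.3]
grip_width: 0.0357
grip_force: 35.0
tcp mean [ 0.4742 -0.2649  0.2357]
t 9.7333 yaw 24.06 z [ 8.e-04 -7.e-04 -1.e+00] pos [ 0.4742 -0.2649  0.236 ] F [-1.1  0.9 -1.9] w 0.0358 35.0
shift cm [ 0.01 -0.06  0.3 ]
ring 55 backx [24.2 24.5 24.6 25.1 25.6 25.8 25.9 26.7 26.9 27.5] y [-26.9 -23.7  28.9  30.2] z 131.9
spin 60 [[-17.7, 0.5, 18.4], [-13.4, -0.8, 21.0], [116.5, 121.2, 123.6]]
```

View pics/s5.png

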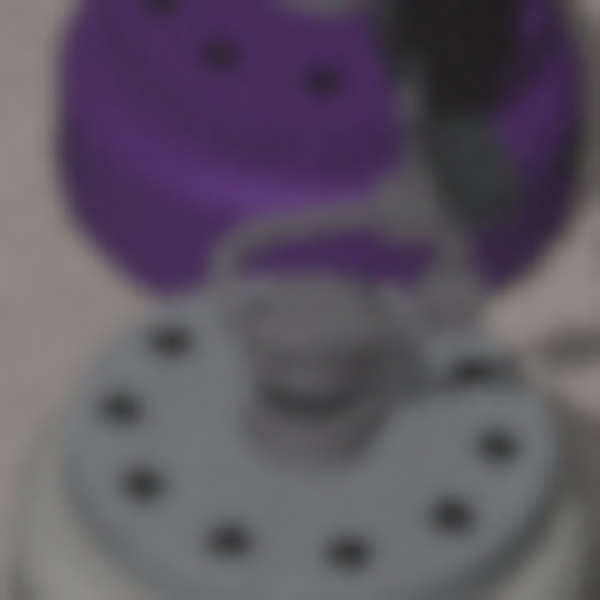

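The ring (back at 215,280, tips at 440,300) sits around the spindle top (316,310), and the numbers agree to about 1 mm. Descend slowly while watching the force.

```bash
for i in 1; do python3 -m pendant '[{"jaw":0.3,"linear":[0,0,0.4],"twist":0},{"jaw":0.3,"linear":[0,0,0.4],"twist":0},{"jaw":0.3,"linear":[0,0,0.4],"twist":0},{"jaw":0.3,"linear":[0,0,0],"twist":0},{"jaw":0.3,"linear":[0,0,0],"twist":0}]'; python3 -m pendant '[{"jaw":0.3,"linear":[0,0,0.3],"twist":0},{"jaw":0.3,"linear":[0,0,0.3],"twist":0},{"jaw":0.3,"linear":[0,0,0],"twist":0},{"jaw":0.3,"linear":[0,0,0],"twist":0}]';done
```

```text
time: 10.15
position: [0.4737, -0.2645, 0.223]
tool_rot: [0.978, 0.208, -0.0, -0.0]
ft_force: [0.6, 0.3, -2.6]
grip_width: 0.0359
grip_force: 35.0
time: 10.48
position: [0.4739, -0.2646, 0.2173]
tool_rot: [0.978, 0.208, -0.0, -0.0]
ft_force: [-1.3, -0.3, -1.6]
grip_width: 0.0359
grip_force: 35.0
```

```bash
python3 -m pendant '[{"jaw":0.3,"linear":[0,0,0.3],"twist":0},{"jaw":0.3,"linear":[0,0,0.3],"twist":0},{"jaw":0.3,"linear":[0,0,0.3],"twist":0},{"jaw":0.3,"linear":[0,0,0],"twist":0},{"jaw":0.3,"linear":[0,0,0],"twist":0}]'; python3 -m pendant '[{"jaw":0.3,"linear":[0,0,0.3],"twist":0},{"jaw":0.3,"linear":[0,0,0.3],"twist":0},{"jaw":0.3,"linear":[0,0,0.3],"twist":0},{"jaw":0.3,"linear":[0,0,0],"twist":0},{"jaw":0.3,"linear":[0,0,0],"twist":0},{"jaw":0.3,"linear":[0,0,0],"twist":0}]'; python3 - <<'E'
from h import *
a=np.radians(24);R=np.array([[np.cos(a),np.sin(a)],[-np.sin(a),np.cos(a)]])
ps=[];Ps=[];ims=[]
for i in range(10):
    c=snap('side','s6'); ps.append(robot.get_obs()['position']); Ps.append(cloud(c)); ims.append(c['color'].astype(float))
P=np.nanmean(Ps,0); print('tcp',np.mean(ps,0).round(4))
go(.474,-.2645,.199)
L=np.dstack([(P[...,:2]-[.504,-.251])@R.T*1000,P[...,2]*1000])
r=np.hypot(L[...,0],L[...,1]-2)
m=(r<32)&(r>20.5)&(L[...,2]>92)&(L[...,2]<110)&(L[...,0]>0)
l=L[m];print('ring',len(l),np.percentile(l,[1,50,99],0).round(1).T.tolist())
m=(r<20)&(L[...,2]>110)&(L[...,2]<127);l=L[m];print('spin',len(l),np.percentile(l,[1,50,99],0).round(1).T.tolist())
u,v=proj(c,[.504,-.247,.105]).astype(int); h=30; I=np.mean(ims,0).astype(np.uint8)[v-h:v+h,u-h:u+h]
cv2.imwrite('pics/s6.png',cv2.resize(I,(600,600),interpolation=2))
E
```

```text
time: 10.9
position: [0.4738, -0.2646, 0.2082]
tool_rot: [0.978, 0.208, -0.0, -0.0]
ft_force: [0.4, -0.3, -1.7]
grip_width: 0.0363
grip_force: 35.0
time: 11.4
position: [0.474, -0.2647, 0.1995]
tool_rot: [0.978, 0.208, 0.0, -0.0]
ft_force: [0.4, -0.5, -1.9]
grip_width: 0.036
grip_force: 35.0
tcp [ 0.474  -0.2647  0.1996]
t 11.9 yaw 24.06 z [ 0. -0. -1.] pos [ 0.474  -0.2647  0.1996] F [ 0.  -0.7 -2.4] w 0.036 35.0
shift cm [ 0.01 -0.02  0.06]
ring 51 [[2.0, 18.8, 27.5], [-21.7, 18.9, 29.8], [92.3, 96.1, 99.0]]
spin 117 [[-17.6, 1.4, 18.2], [-11.1, 6.7, 18.2], [110.9, 120.2, 123.2]]
```

View pics/s6.png

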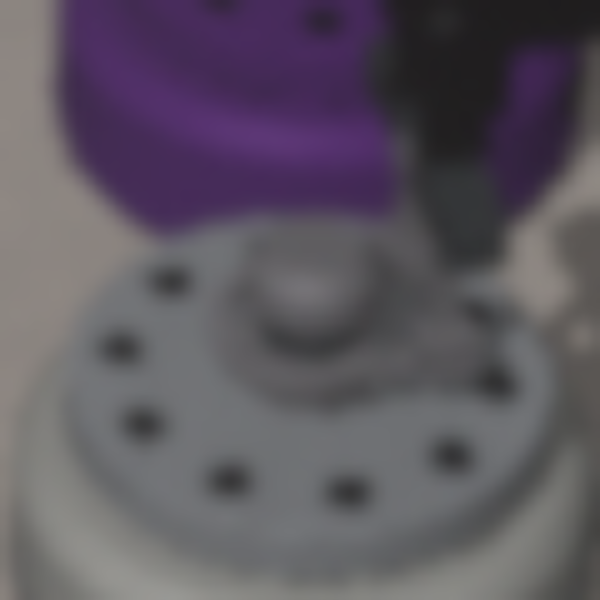

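Ring encircles the spindle at the groove, with no contact force. I'll check the ring's height against the holder state (slip check) numerically.

```bash
python3 - <<'E'
from h import *
a=np.radians(24);R=np.array([[np.cos(a),np.sin(a)],[-np.sin(a),np.cos(a)]])
for n,x,y,zt in(('s2',.4943,.21,.1439),('s3',.4949,.2098,.2698),('s4',.475,-.2638,.2685),('s5',.4740,-.2646,.2355),('s6',.474,-.2647,.1996)):
    P=cloud(load(n)); z0=zt-.0989
    L=np.dstack([(P[...,:2]-[x,y])@R.T*1000-[32.8,0],(P[...,2]-z0)*1000])
    r=np.hypot(L[...,0],L[...,1]-2)
    m=(r<33)&(r>20.5)&(abs(L[...,2])<10)&(L[...,0]>0)
    l=L[m];print(n,'ring rel',len(l),np.percentile(l,[5,25,50,75,95],0).round(1)[:,2],'back',np.percentile(l[:,0],98).round(1))
    m=(L[...,0]>-45)&(L[...,0]<-10)&(abs(L[...,1])<50)&(L[...,2]>50)&(L[...,2]<72)
    l=L[m];print('   block z',len(l),np.percentile(l[:,2],[10,50,90]).round(1) if len(l) else '')
E
```

```text
s2 ring rel 146 [-6.4 -2.4  0.1  1.8  4.3] back 31.5
   block z 105 [51.4 57.7 60.7]
s3 ring rel 130 [-7.7 -5.9 -4.4 -2.9 -0.7] back 27.9
   block z 150 [53.7 58.5 61.2]
s4 ring rel 64 [-8.2 -6.1 -4.8 -2.9 -1.4] back 27.9
   block z 138 [52.9 58.4 67.7]
s5 ring rel 64 [-7.7 -6.5 -4.2 -3.  -0.7] back 27.2
   block z 135 [52.8 58.6 68.6]
s6 ring rel 50 [-9.1 -5.9 -4.  -3.2 -0.6] back 28.1
   block z 136 [52.8 58.6 68. ]
```

```bash
python3 - <<'E'
from h import *
a=np.radians(24);R=np.array([[np.cos(a),np.sin(a)],[-np.sin(a),np.cos(a)]])
for n,x,y,zt in(('s2',.4943,.21,.1439),('s3',.4949,.2098,.2698),('s4',.475,-.2638,.2685),('t4',.475,-.2638,.2685),('s5',.474,-.2646,.2355)):
    P=cloud(load(n)); z0=zt-.0989
    L=np.dstack([(P[...,:2]-[x,y])@R.T*1000-[32.8,0],(P[...,2]-z0)*1000])
    r=np.hypot(L[...,0],L[...,1]-2)
    m=(r<36)&(r>17)&(abs(L[...,2])<12)&(L[...,0]>-22)
    l=L[m]
    print(n,[(b,int(s.sum()),np.percentile(l[s,2],[25,50,75,95]).round(1).tolist()) for b in range(-20,30,10) for s in [(l[:,0]>=b)&(l[:,0]<b+10)] if s.sum()>3])
E
```

```text
s2 [(-20, 23, [-1.3, -0.5, 1.9, 2.8]), (-10, 27, [-1.1, 1.0, 2.9, 4.5]), (0, 33, [-1.0, 0.4, 2.2, 3.6]), (10, 37, [-0.5, 0.3, 2.1, 4.9]), (20, 67, [-2.7, -0.3, 1.2, 4.3])]
s3 [(-20, 34, [-2.9, -1.2, 0.2, 2.5]), (-10, 33, [-3.1, -1.8, -0.6, 1.2]), (0, 36, [-4.8, -3.5, -2.4, -1.0]), (10, 40, [-6.0, -4.3, -3.0, -0.6]), (20, 56, [-6.3, -4.6, -3.7, -1.5])]
s4 [(-20, 18, [-3.2, -1.9, -1.2, 1.4]), (-10, 22, [-4.3, -3.2, -1.8, -0.3]), (0, 19, [-5.9, -4.5, -2.1, 0.5]), (10, 22, [-6.0, -4.7, -2.8, -2.0]), (20, 28, [-6.6, -5.0, -3.2, -1.6])]
t4 [(10, 10, [-4.4, -2.2, -0.6, -0.1]), (20, 32, [-3.6, -2.6, -1.3, 0.2])]
s5 [(-20, 18, [-2.4, -0.4, 1.4, 3.1]), (-10, 19, [-4.2, -3.3, -2.0, 0.1]), (0, 19, [-5.1, -3.6, -3.1, -1.3]), (10, 20, [-5.8, -3.9, -2.7, -0.4]), (20, 26, [-6.7, -5.2, -3.0, -1.2])]
```

The pliers have not slipped, but the ring sags about 3 mm at its eye because of the pocket play. Raise 2.5 mm to centre it on the groove.

```bash
python3 -m pendant '[{"jaw":0.3,"linear":[0,0,-0.15],"twist":0},{"jaw":0.3,"linear":[0,0,-0.1],"twist":0},{"jaw":0.3,"linear":[0,0,0],"twist":0},{"jaw":0.3,"linear":[0,0,0],"twist":0},{"jaw":0.3,"linear":[0,0,0],"twist":0},{"jaw":0.3,"linear":[0,0,0],"twist":0},{"jaw":0.3,"linear":[0,0,0],"twist":0},{"jaw":0.3,"linear":[0,0,0],"twist":0}]'; python3 - <<'E'
from h import *
a=np.radians(24);R=np.array([[np.cos(a),np.sin(a)],[-np.sin(a),np.cos(a)]])
P=np.nanmean([cloud(snap('side','s7')) for i in range(5)],0)
go(.474,-.2647,.202)
L=np.dstack([(P[...,:2]-[.474,-.2647])@R.T*1000-[32.8,0],P[...,2]*1000])
r=np.hypot(L[...,0],L[...,1]-2)
m=(r<33)&(r>20.5)&(abs(L[...,2]-100)<12)&(L[...,0]>-10);l=L[m];print(len(l),np.percentile(l,[2,50,98],0).round(1).T.tolist())
print(robot.hand_in())
E
```

```text
time: 12.57
position: [0.4739, -0.2647, 0.202]
tool_rot: [0.978, 0.208, -0.0, -0.0]
ft_force: [-0.2, -0.0, -3.1]
grip_width: 0.036
grip_force: 35.0
t 12.8167 yaw 24.06 z [-1.e-04  1.e-04 -1.e+00] pos [ 0.474  -0.2647  0.202 ] F [ 0.5  0.1 -2.4] w 0.0356 35.0
shift cm [0. 0. 0.]
58 [[-8.2, 18.5, 27.4], [-18.8, 19.9, 30.0], [94.6, 98.7, 102.3]]
the job is handed in; nothing more can be done
None
```

I handed the job in at about 12.8 s: the spread ring hangs on the squeezed pliers around the white mixer's groove, its middle within about 2 mm of groove height. It droops about 4 mm towards its back from play in the tips. The wrist force showed no contact on the way down, and no verdict came back.

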